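Shut the blue paint box and snap it

TASK

Close the paint box with the blue cover: slide its cover fully shut over the paints, then press the orange bar at the end of that cover down until it snaps, without crushing it. Keep pressing the bar down firmly and finish like that, with the push still on; leave the green box and everything else on the table alone.

Things in the scene. Friction and masses are not known exactly. Their poses are not given: they have to be found in the camera images.
- blue_box: Paint box, white painted metal, 190 mm long (its own x) by 104 mm wide (y), 49 mm high to its rail tops, fixed to the table, with coloured paint pans inside. Origin: centre of the underside; z up. This is the one to close: its sliding cover is blue. The cover slides along the box's x: it opens to the box's +x (the end away from the robot, give or take the yaw) and closes towards -x.
- blue_cover (a joint): Sliding blue cover (183 x 88 x 5 mm plate, its top 47 mm above the table): metres of opening; 0 = fully shut against the end stop, at most 0.10. About 3 N of friction; it stays where it is left.
- blue_rib (a point): Finger rib on the blue cover, an upright blue rib 12 mm thick along the box's x, 44 mm wide along y, rising 32 mm from the plate (from 47 to 79 mm above the table). The point is on the rib's middle, 8 mm below its top (71 mm above the table); it moves with the cover and lies at box x = 45 mm when shut. Axes as the box's.
- blue_press (a point): Centre of the top of the dark rubber pad (26 x 46 mm) on the orange snap bar that the blue cover carries near its -x end (bar 28 mm along the box's x, 104 mm along y, 10 mm thick). 63 mm above the table while up, 57 mm once snapped. Rides with the cover, at box x = -70 mm when shut; until the cover is shut to within 6 mm the bar has no notches below it and stops on the rails after 1 mm.
- blue_clip (a joint): Travel of the blue cover's orange snap bar, metres, growing downwards: 0 = up, 0.006 = fully down. With the cover shut, resistance to pushing grows to about 12 N near 3 mm of travel, then drops suddenly to nothing, and the bar jumps the rest of the way by itself onto a firm stop at 6 mm, where it stays. Pressing further loads that stop.
- green_box: Paint box, white painted metal, 190 mm long (its own x) by 104 mm wide (y), 49 mm high to its rail tops, fixed to the table, with coloured paint pans inside. Origin: centre of the underside; z up. Same make with a green cover, also part open: a bystander, leave its cover and its snap bar alone. The two boxes may stand either way round, left or right.
- green_cover (a joint): Opening of the green cover, metres, 0 = shut. Leave it as it is.
- green_rib (a point): Finger rib on the green cover: same size and place on its cover as the blue one. Leave it where it is.
- green_clip (a joint): Travel of the green cover's orange snap bar, metres, 0 = up. Leave it up.
- owl: White ceramic owl figurine, 48 mm across, 60 mm tall, standing between the boxes, loose. Origin: centre of its underside. Bystander.
- brush: Paint brush, about 180 mm long, lying at the back of the table, loose. Bystander.
- tape_roll: Brown roll of packing tape, 90 mm across, 45 mm high, lying flat near the robot, loose. Origin: centre of its underside. Bystander.
- mug: Blue ceramic mug, 76 mm across, 90 mm tall, loose, outside the boxes. Origin: centre of its underside. Bystander.
- glaze_jar: Terracotta-coloured glaze jar with a black cap, 68 mm across, 85 mm tall, loose, outside the boxes. Origin: centre of its underside. Bystander.
- palette: Flat white palette with paint dabs, 150 x 90 x 6 mm, lying on the table, loose. Origin: centre of its underside. Bystander.

How it is judged:
On the way:
1. the blue cover is slid shut while its orange bar is still up (value of joint blue_cover below 0.006 m and value of joint blue_clip below 0.002 m), for 0.2 s.
At the end, for the whole second after the job is handed in: The blue cover is shut (within 8 mm), its orange bar is snapped down (at least 5 mm of its 6 mm travel), and the gripper's fingers are still pressing on the bar with more than 3 N; the green box's bar is still up and its cover within 1 cm of where it was (value of joint blue_cover below 0.008 m and value of joint blue_clip above 0.005 m and contact force between the fingers and blue_clip above 3 N and value of joint green_clip below 0.003 m and distance of green_rib from where it was at the start of the episode below 0.01 m); the arm keeps its last pose, push and grip.
It fails at once if a bystander (owl, brush, tape roll, mug, glaze jar or palette) is pushed more than 3 cm from its place (distance of any of owl, brush, tape_roll, mug, glaze_jar, palette from where it was at the start of the episode above 0.03 m).
It fails at once if the green box's cover is slid by more than 1 cm or its snap bar pressed (distance of green_rib from where it was at the start of the episode above 0.01 m or value of joint green_clip above 0.003 m).
It fails at once if the snap bar is crushed with more than 60 N (contact force between the fingers and blue_clip above 60 N).
It also fails if it takes over 53 s, if anything falls off the work surface, if the arm or the gripper's body presses on something with over 40 N, if the wrist force passes 120 N, or if a joint passes its speed limit or range.

ROBOT

A 7-joint arm with a two-finger parallel gripper is mounted at the origin on the work surface. World frame = base frame: x ahead of the robot, y to its left, z up, the work surface at z = 0. Lengths are in m, angles in rad, forces in N, time in s.
With the tool pointing down it reaches from about 0.4 to 0.9 m from the base axis. Payload 5.6 kg.
Tool frame: the origin (TCP) lies at the very end of the fingers, on their centre line; the grasp point (between the pads) lies 19 mm behind it; z points along the fingers, y is the line along which they close (so a half turn about z gives the same grasp; the last joint's range is limited). The gripper opens to 92 mm and grips with 3 to 60 N. Pads are 20 mm wide; open, the fingers measure 128 mm over their backs; the gripper's body (75 mm by 189 mm) begins 69 mm behind the grasp point.
Start: joints at [-1.366, 0.468, -0.012, 1.603, 0.006, 1.071, -0.056], TCP at [0.159, 0.63, 0.215] pointing down, gripper open.
Joint ranges: [-2.53, 2.53], [-0.31, 2.02], [-1.57, 1.55], [0.28, 2.44], [-1.29, 4.43], [0.15, 1.84], [-2.92, 2.92]. Speed limits (rad/s): [2.57, 2.57, 3.14, 3.14, 3.14, 3.14, 3.14].

INTERFACE

Orientations are given as a unit quaternion [x, y, z, w].
In Python, from workcell import sense, camera, job_done, look_for, place_of gives the robot as it stands. The module is installed in compiled form; this text tells all that it offers.
- The arm moves only by the shell command python3 -m jog 'ROWS' [FORCE]. ROWS is JSON, a list of rows, each an object with "xyz": the shift along the tool's x, y, z in mm, a list of three; "rot": the turn, a rotation vector about the tool's x, y, z in rad, a list of three; "claw": the opening in per cent of the stroke, from 0 (shut) to 100 (fully open). A call has 1 to 20 rows; each row is the pose to reach, as a shift and turn from the pose commanded when the call began, along the tool's axes at that moment; what a row does not reach only later rows make up. A row lasts 1/12 s, in which the tool goes at most 41.7 mm and 7.16 degrees, less where a joint would pass 70% of its speed; a pose out of reach is approached as far as the arm can. A call with a gripper value outside its range is refused whole. The fingers move at their own pace and stop on an object; FORCE is the grip in N (left out, the last holds). Time passes only in rows, so rows that repeat a pose let the fingers close. It gives the time, the measured TCP pose, the force, the opening and the grip force at its end, in the units of the state.
- sense(): the state, without advancing time (a new reading comes with each control period).
- camera(name): name is "scene" or "top" or "wrist"; returns a dict with "frame" (400x640x3 uint8, red, green, blue), "z_map" (400x640 float32, m along the optical axis (not along the pixel's ray), 0 where there is no reading), "K" (3x3 intrinsics, pixels), "extrinsics" (4x4, takes a point from world to camera coordinates). Camera axes: x right, y down, z forward; pixel columns grow to the right and rows downward; lengths in m; the calibration is good to about 2 mm. A picture is of the moment at which its call begins.
- job_done(): hands the job in; it is judged then, once.
Trained networks look in a picture, given as the dict that the camera call returned (one of the last four; its "shot" number tells which), for a name from the list of things; names that differ only in an ending like _2 or _b are one class to them, and where a whole thing is asked for, a point or a joint stands for the part that bears it (a point fixed in the world has none). Each returns a list of dicts, best first, with "confidence" (0 to 1); they miss things now and then, are a little off and sometimes report something else, mostly with a low value. They report only what shows in the picture. A call takes as long as a camera call.
- look_for(picture, thing): "extent" ([left, top, right, bottom] as shares, 0 to 1, of the picture: columns of its width, rows of its height, round what is visible of it).
- place_of(picture, thing): "centre" ([row, column] as shares, 0 to 1, of the picture: columns of its width, rows of its height: a listed point, or the origin of a listed thing).
The state is a dict: "time_s": time; "qpos": joint angles; "qvel": joint speeds; "effort": joint torques, N m; "tool_pos": TCP position; "eef_rot": TCP orientation; "wrist_force": force on the tool from outside, world axes, zero at the start; "ft_torque": the same for the moment, N m; "opening": opening from 0.0 (shut) to 1.0 (fully open); "gripper_force": force on a finger pad.
Only numpy, scipy, OpenCV 4.12 (cv2) and the standard library are available. Lean on these libraries where they do the work, as an engineer would, in place of code of your own. Each camera call takes 0.05 s, during which the arm holds its last target. There are 200 camera calls.

## Working session

There is one attempt and no reset: what is moved stays moved. The work goes in short steps, Python scripts to look and compute and a shell command to move; the robot and the scene stay as the last step left them, time stands still between calls to the robot, and variables do not carry over. Pictures are saved under pics/ and viewed, at most 10 in all, crops included, and the job is handed in when it is done.

```bash
mkdir -p pics; cat > h.py <<'E'
import numpy as np, cv2
from workcell import sense, camera, job_done, look_for, place_of
from scipy.spatial.transform import Rotation as R
def world(p,rc,z=None):
    """share [row,col] -> world; by depth, or on the plane z"""
    r,c=rc[0]*400,rc[1]*640
    E=np.linalg.inv(p["extrinsics"]); d=np.linalg.inv(p["K"])@[c,r,1]
    if z is None: s=p["z_map"][int(r),int(c)]
    else: s=(z-E[2,3])/(E[:3,:3]@d)[2]
    return E[:3,:3]@(d*s)+E[:3,3]
def save(p,n): cv2.imwrite("pics/"+n,p["frame"][:,:,::-1])
def cloud(p):
    r,c=np.mgrid[0:400,0:640]; z=p["z_map"]
    d=np.stack([c+.5,r+.5,np.ones_like(c)],-1)@np.linalg.inv(p["K"]).T*z[...,None]
    E=np.linalg.inv(p["extrinsics"]); return d@E[:3,:3].T+E[:3,3]
E
python3 - <<'E'
from h import *
np.set_printoptions(precision=4,suppress=True)
Z=dict(blue_rib=.071,green_rib=.071,blue_press=.063,blue_box=0,green_box=0,owl=0,mug=0,glaze_jar=0,tape_roll=0,palette=0)
for n in("top","scene"):
    p=camera(n); save(p,n+"0.png")
    for t,z in Z.items():
        for q in place_of(p,t)[:2]: print(n,t,round(q["confidence"],2),np.array(q["centre"])*[400,640],"plane",world(p,q["centre"],z),"depth",world(p,q["centre"]))
s=sense(); print(s["tool_pos"],s["eef_rot"],R.from_quat(s["eef_rot"]).as_matrix(),s["opening"],s["time_s"])
E
```

```text
top blue_rib 0.81 [189.4  383.68] plane [ 0.5916 -0.1688  0.071 ] depth [ 0.5897 -0.1675  0.0797]
top green_rib 0.75 [170.08  248.128] plane [0.6442 0.1751 0.071 ] depth [0.641  0.173  0.0825]
top blue_press 0.87 [234.28 392.  ] plane [ 0.479  -0.1867  0.063 ] depth [ 0.4791 -0.1868  0.0625]
top blue_box 0.69 [230.12  385.088] plane [ 0.4973 -0.1795 -0.    ] depth [ 0.4913 -0.1722  0.0482]
top green_box 0.66 [223.2   248.704] plane [0.5175 0.1821 0.    ] depth [0.5109 0.1739 0.0464]
top owl 0.84 [234.68 313.92] plane [0.4861 0.0086 0.    ] depth [0.4798 0.0075 0.055 ]
top mug 0.69 [213.2 161.6] plane [ 0.5457  0.4169 -0.    ] depth [0.5337 0.3892 0.0711]
top glaze_jar 0.71 [210.08  481.728] plane [ 0.5497 -0.438   0.    ] depth [ 0.5399 -0.4159  0.0571]
top tape_roll 0.7 [284.   470.72] plane [ 0.3572 -0.3942  0.    ] depth [ 0.3572 -0.3945 -0.0006]
top palette 0.92 [311.2   171.968] plane [0.2913 0.3722 0.    ] depth [0.2918 0.3698 0.0068]
scene blue_rib 0.86 [224.12  248.192] plane [ 0.5857 -0.1753  0.071 ] depth [ 0.5909 -0.1746  0.0786]
scene green_rib 0.88 [227.4   390.208] plan
[... 593 characters left out ...]
[0.594  0.2025 0.    ] depth [0.6449 0.1796 0.0815]
scene mug 0.91 [205.4   470.592] plane [0.5442 0.4397 0.    ] depth [0.5781 0.4139 0.0503]
scene glaze_jar 0.91 [236.2   150.528] plane [ 0.547  -0.4392  0.    ] depth [ 0.5747 -0.425   0.0413]
scene tape_roll 0.93 [178.68 174.08] plane [ 0.3545 -0.391  -0.    ] depth [ 0.3914 -0.3782  0.043 ]
scene tape_roll 0.23 [141.8   419.968] plane [0.2876 0.3598 0.    ] depth [0.2923 0.3576 0.0051]
scene palette 0.3 [234.    150.528] plane [ 0.54   -0.4399  0.    ] depth [ 0.5748 -0.4221  0.0514]
[0.1594 0.6301 0.2146] [0.1236 0.9923 0.     0.    ] [[-0.9694  0.2453  0.    ]
 [ 0.2453  0.9694  0.    ]
 [-0.      0.     -1.    ]] 0.998630246319931 1.1
```

```bash
python3 - <<'E'
from h import *
np.set_printoptions(precision=4,suppress=True)
for n in("top","scene"):
    p=camera(n); P=cloud(p); f=p["frame"].astype(int); r,g,b=f[...,0],f[...,1],f[...,2]
    hsv=cv2.cvtColor(p["frame"],cv2.COLOR_RGB2HSV)
    reg=(P[...,0]>.36)&(P[...,0]<.8)&(P[...,1]<-.05)&(P[...,1]>-.32)
    m={"ribtop":reg&(P[...,2]>.070)&(P[...,2]<.09),"white":reg&(hsv[...,1]<50)&(hsv[...,2]>130)&(P[...,2]>.035)&(P[...,2]<.06),"orange":reg&(hsv[...,0]<20)&(hsv[...,1]>130)&(hsv[...,2]>120)&(P[...,2]>.045),
       "plate":reg&(hsv[...,0]>95)&(hsv[...,0]<130)&(hsv[...,1]>100)&(P[...,2]<.055)&(P[...,2]>.035)}
    for k,v in m.items():
        q=P[v]
        if len(q)<8: print(n,k,len(q)); continue
        (cx,cy),(w,h),a=cv2.minAreaRect((q[:,:2]*1000).astype(np.float32))
        print(n,k,len(q),"rect",cx,cy,w,h,a,"z",np.median(q[:,2]))
E
```

```text
top ribtop 240 rect 678.53076171875 -230.35935974121094 121.77964782714844 241.3734588623047 75.11946868896484 z 0.07912860038902214
top white 407 rect 495.13494873046875 -182.83047485351562 188.5514678955078 103.9222640991211 10.814543724060059 z 0.04702936124573376
top orange 264 rect 626.5300903320312 -220.55178833007812 108.42304229736328 378.4478454589844 76.1278305053711 z 0.05975840995260073
top plate 1820 rect 545.9264526367188 -174.37774658203125 181.18458557128906 88.80908966064453 11.06629467010498 z 0.046753169638003356
scene ribtop 97 rect 686.321044921875 -186.28131103515625 41.44151306152344 224.29473876953125 74.8651123046875 z 0.07679472607259796
scene white 266 rect 498.5524597167969 -179.6276092529297 190.29995727539062 102.80868530273438 10.607975006103516 z 0.0464866574420178
scene orange 280 rect 627.3549194335938 -222.70997619628906 122.25584411621094 375.0021057128906 78.46308898925781 z 0.05888567553077878
scene plate 1520 rect 563.1666259765625 -167.53634643554688 156.5560302734375 88.94446563720703 11.170918464660645 z 0.04575271779292389
```

View pics/top0.png

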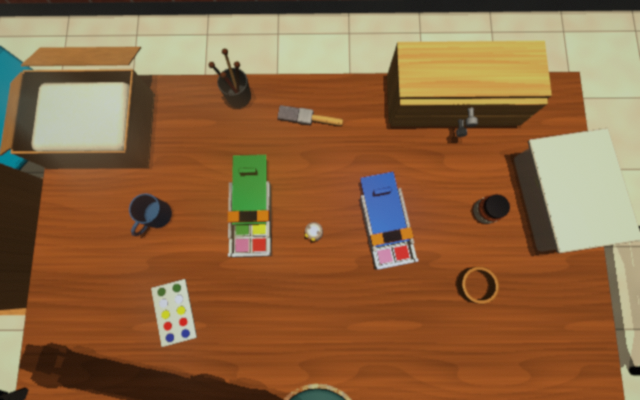

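View pics/scene0.png

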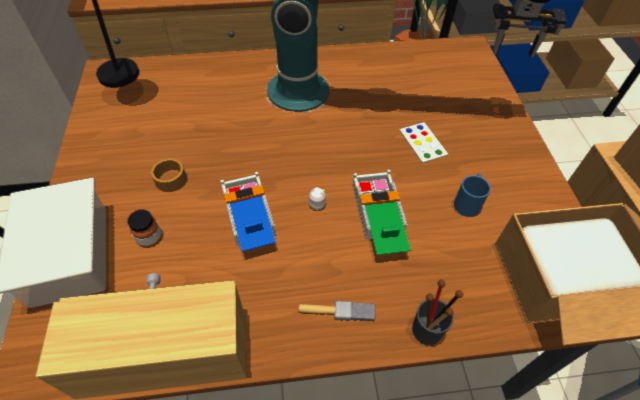

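Top view: the blue box spans columns 362–415 and rows 172–268, with its rib at (382,191) and its bar at (391,237). The scene view agrees: blue box on the right of the robot, owl between the boxes. The fit gives box centre ≈ (0.496, −0.181), yaw ≈ 0.19 rad and cover opening ≈ 50 mm. Next I move above the far side of the rib with the fingers closed.

```bash
python3 -m jog '[{"xyz":[-640,-650,20],"rot":[0,0,-0.44],"claw":0},{"xyz":[-640,-650,20],"rot":[0,0,-0.44],"claw":0},{"xyz":[-640,-650,20],"rot":[0,0,-0.44],"claw":0},{"xyz":[-640,-650,20],"rot":[0,0,-0.44],"claw":0},{"xyz":[-640,-650,20],"rot":[0,0,-0.44],"claw":0},{"xyz":[-640,-650,20],"rot":[0,0,-0.44],"claw":0},{"xyz":[-640,-650,20],"rot":[0,0,-0.44],"claw":0},{"xyz":[-640,-650,20],"rot":[0,0,-0.44],"claw":0},{"xyz":[-640,-650,20],"rot":[0,0,-0.44],"claw":0},{"xyz":[-640,-650,20],"rot":[0,0,-0.44],"claw":0},{"xyz":[-640,-650,20],"rot":[0,0,-0.44],"claw":0},{"xyz":[-640,-650,20],"rot":[0,0,-0.44],"claw":0},{"xyz":[-640,-650,20],"rot":[0,0,-0.44],"claw":0},{"xyz":[-640,-650,20],"rot":[0,0,-0.44],"claw":0},{"xyz":[-640,-650,20],"rot":[0,0,-0.44],"claw":0},{"xyz":[-640,-650,20],"rot":[0,0,-0.44],"claw":0},{"xyz":[-640,-650,20],"rot":[0,0,-0.44],"claw":0},{"xyz":[-640,-650,20],"rot":[0,0,-0.44],"claw":0},{"xyz":[-640,-650,20],"rot":[0,0,-0.44],"claw":0},{"xyz":[-640,-650,20],"rot":[0,0,-0.44],"claw":0}]'
python3 - <<'E'
from h import *
s=sense(); M=R.from_quat(s["eef_rot"]).as_matrix(); print(M.round(3),s["qpos"],s["wrist_force"])
print("to go in tool axes mm",(M.T@(np.array([.622,-.160,.155])-s["tool_pos"])*1000).round(1))
E
```

```text
time_s: 2.87
tool_pos: [0.5813, -0.0906, 0.1965]
eef_rot: [-0.096, 0.995, 0.0, 0.0]
wrist_force: [0.7, -0.1, -0.8]
opening: 0.005
gripper_force: 0.0
[[-0.982 -0.191  0.001]
 [-0.191  0.982  0.   ]
 [-0.001  0.    -1.   ]] [-0.16467137  0.38814986  0.33510283  1.79537966 -0.15050909  0.98241426
  1.99426251] [ 0.71600984 -0.11163114 -0.82521397]
to go in tool axes mm [-26.6 -75.9  41.5]
```

```bash
python3 -m jog '[{"xyz":[-13,-37,0],"rot":[0,0,0],"claw":0},{"xyz":[-26,-70,20],"rot":[0,0,0],"claw":0},{"xyz":[-26,-70,40],"rot":[0,0,0],"claw":0},{"xyz":[-26,-70,40],"rot":[0,0,0],"claw":0},{"xyz":[-26,-70,40],"rot":[0,0,0],"claw":0}]'
python3 - <<'E'
from h import *
np.set_printoptions(precision=4,suppress=True)
s=sense(); print(s["tool_pos"])
for n in("wrist","top","scene"):
    p=camera(n); save(p,n+"1.png")
    for t,z in dict(blue_rib=.071,blue_press=.063,blue_box=0).items():
        for q in place_of(p,t)[:1]: print(n,t,round(q["confidence"],2),np.array(q["centre"])*[400,640],world(p,q["centre"],z),world(p,q["centre"]))
    P=cloud(p); reg=(P[...,0]>.36)&(P[...,0]<.8)&(P[...,1]<-.05)&(P[...,1]>-.32)
    if n=="wrist":
        for k,a,b in(("rib",.075,.084),("bar",.055,.068)):
            q=P[reg&(P[...,2]>a)&(P[...,2]<b)]
            if len(q)>9: print(k,len(q),cv2.minAreaRect((q[:,:2]*1000).astype(np.float32)))
E
```

```text
time_s: 3.28
tool_pos: [0.6184, -0.1519, 0.1552]
eef_rot: [-0.096, 0.995, 0.001, -0.001]
wrist_force: [-0.4, 1.0, 0.6]
opening: 0.003
gripper_force: 0.0
[ 0.6184 -0.1519  0.1552]
wrist blue_rib 0.82 [165.4  314.88] [ 0.5875 -0.1644  0.071 ] [ 0.5866 -0.1644  0.0786]
wrist blue_press 0.58 [  8.8   312.896] [ 0.4745 -0.1874  0.063 ] [ 0.4749 -0.1872  0.0645]
wrist blue_box 0.96 [ 58.48 315.52] [ 0.4963 -0.1826  0.    ] [ 0.5047 -0.18    0.0462]
rib 1559 ((689.3311157226562, -221.16928100585938), (59.5244026184082, 268.3805847167969), 55.640506744384766)
bar 5311 ((622.8820190429688, -217.2622528076172), (116.5897216796875, 359.1510925292969), 75.0429916381836)
top blue_rib 0.24 [213.32 158.72] [0.5334 0.3964 0.071 ] [0.5305 0.3895 0.0883]
scene blue_rib 0.97 [226.52  250.688] [ 0.5937 -0.1693  0.071 ] [ 0.5969 -0.1689  0.0757]
scene blue_press 0.48 [192.68  244.992] [ 0.4783 -0.1817  0.063 ] [ 0.6484 -0.16    0.2795]
scene blue_box 0.68 [209.68  248.832] [ 0.4896 -0.1789  0.    ] [ 0.6321 -0.161   0.1961]
```

View pics/wrist1.png

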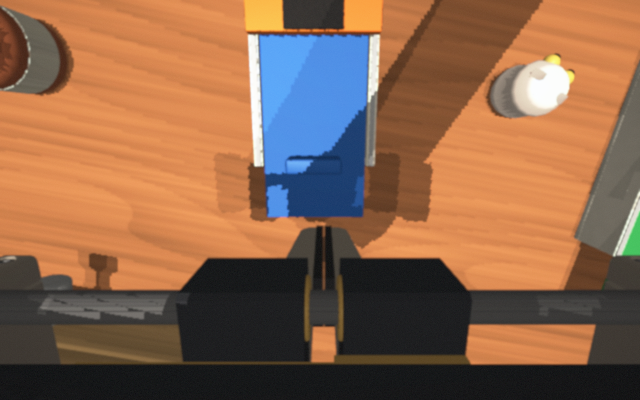

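Wrist view: the rib at (314,165) and the fingertips at (323,228). They sit beyond the rib, about 6 mm off the box's middle line. I shift −6 mm in tool y and descend.

```bash
python3 -m jog '[{"xyz":[-2,-6,20],"rot":[0,0,0],"claw":0},{"xyz":[-2,-6,50],"rot":[0,0,0],"claw":0},{"xyz":[-2,-6,75],"rot":[0,0,0],"claw":0},{"xyz":[-2,-6,90],"rot":[0,0,0],"claw":0},{"xyz":[-2,-6,96],"rot":[0,0,0],"claw":0},{"xyz":[-2,-6,96],"rot":[0,0,0],"claw":0},{"xyz":[-2,-6,96],"rot":[0,0,0],"claw":0}]'
python3 - <<'E'
from h import *
s=sense();d=s["tool_pos"][:2]-np.array([.4963,-.1825]);c,k=np.cos(.192),np.sin(.192);print("box xy",c*d[0]+k*d[1],c*d[1]-k*d[0])
E
```

```text
time_s: 4.47
tool_pos: [0.6229, -0.1583, 0.0608]
eef_rot: [-0.096, 0.995, -0.0, 0.0]
wrist_force: [0.9, -0.1, 0.3]
opening: 0.006
gripper_force: 0.0
box xy 0.12889042971368145 -0.0003949381645449966
```

```bash
python3 -m jog '[{"xyz":[6,0,0],"rot":[0,0,0],"claw":0},{"xyz":[12,0,0],"rot":[0,0,0],"claw":0},{"xyz":[16,0,0],"rot":[0,0,0],"claw":0},{"xyz":[20,0,0],"rot":[0,0,0],"claw":0},{"xyz":[24,0,0],"rot":[0,0,0],"claw":0},{"xyz":[28,0,0],"rot":[0,0,0],"claw":0},{"xyz":[32,0,0],"rot":[0,0,0],"claw":0},{"xyz":[36,0,0],"rot":[0,0,0],"claw":0},{"xyz":[40,0,0],"rot":[0,0,0],"claw":0},{"xyz":[44,0,0],"rot":[0,0,0],"claw":0},{"xyz":[48,0,0],"rot":[0,0,0],"claw":0},{"xyz":[52,0,0],"rot":[0,0,0],"claw":0},{"xyz":[54,0,0],"rot":[0,0,0],"claw":0},{"xyz":[56,0,0],"rot":[0,0,0],"claw":0},{"xyz":[58,0,0],"rot":[0,0,0],"claw":0},{"xyz":[58,0,0],"rot":[0,0,0],"claw":0}]'; python3 -m jog '[{"xyz":[2,0,0],"rot":[0,0,0],"claw":0},{"xyz":[4,0,0],"rot":[0,0,0],"claw":0},{"xyz":[6,0,0],"rot":[0,0,0],"claw":0},{"xyz":[6,0,0],"rot":[0,0,0],"claw":0}]'
python3 - <<'E'
from h import *
np.set_printoptions(precision=4,suppress=True)
s=sense();d=s["tool_pos"][:2]-np.array([.4963,-.1825]);c,k=np.cos(.192),np.sin(.192);print("box xy",c*d[0]+k*d[1],c*d[1]-k*d[0])
p=camera("wrist");save(p,"wrist2.png")
for t,z in dict(blue_rib=.071,blue_press=.063).items():
    for q in place_of(p,t)[:1]: print(t,q["confidence"],world(p,q["centre"],z))
E
```

```text
time_s: 5.8
tool_pos: [0.5649, -0.1693, 0.0602]
eef_rot: [-0.096, 0.995, 0.0, -0.0]
wrist_force: [1.9, -0.5, 1.1]
opening: 0.002
gripper_force: 1.0
time_s: 6.13
tool_pos: [0.559, -0.1704, 0.0601]
eef_rot: [-0.096, 0.995, 0.0, -0.0]
wrist_force: [3.3, -1.2, 1.4]
opening: 0.005
gripper_force: 0.9
box xy 0.06381719600950014 -6.125728064130913e-05
blue_rib 0.98 [ 0.5452 -0.1737  0.071 ]
```

```bash
for i in 1; do python3 -m jog '[{"xyz":[2,0,0],"rot":[0,0,0],"claw":0},{"xyz":[3,0,0],"rot":[0,0,0],"claw":0},{"xyz":[3,0,0],"rot":[0,0,0],"claw":0}]'; python3 -m jog '[{"xyz":[2,0,0],"rot":[0,0,0],"claw":0},{"xyz":[3,0,0],"rot":[0,0,0],"claw":0},{"xyz":[3,0,0],"rot":[0,0,0],"claw":0}]'; done
```

```text
time_s: 6.53
tool_pos: [0.5565, -0.1708, 0.0601]
eef_rot: [-0.096, 0.995, 0.0, -0.0]
wrist_force: [3.3, -0.5, -1.6]
opening: 0.004
gripper_force: 1.4
time_s: 6.78
tool_pos: [0.5564, -0.1707, 0.0604]
eef_rot: [-0.096, 0.995, -0.0, 0.003]
wrist_force: [9.8, 1.0, -6.3]
opening: 0.003
gripper_force: 4.7
```

The tool stalled at box x ≈ 0.061 and the force rose to about 10 N, which is where the end stop should be. I push slightly more, back off, rise and look.

```bash
python3 -m jog '[{"xyz":[2,0,0],"rot":[0,0,0],"claw":0},{"xyz":[2,0,0],"rot":[0,0,0],"claw":0},{"xyz":[2,0,0],"rot":[0,0,0],"claw":0}]'; python3 -m jog '[{"xyz":[-6,0,0],"rot":[0,0,0],"claw":0},{"xyz":[-14,0,0],"rot":[0,0,0],"claw":0},{"xyz":[-14,0,-25],"rot":[0,0,0],"claw":0},{"xyz":[-14,0,-60],"rot":[0,0,0],"claw":0},{"xyz":[20,0,-60],"rot":[0,0,0],"claw":0},{"xyz":[55,0,-60],"rot":[0,0,0],"claw":0},{"xyz":[75,0,-60],"rot":[0,0,0],"claw":0},{"xyz":[75,0,-60],"rot":[0,0,0],"claw":0},{"xyz":[75,0,-60],"rot":[0,0,0],"claw":0}]'
python3 - <<'E'
from h import *
np.set_printoptions(precision=4,suppress=True)
c,k=np.cos(.192),np.sin(.192)
def box(v): d=np.array(v[:2])-np.array([.4963,-.1825]); return np.array([c*d[0]+k*d[1],c*d[1]-k*d[0]])
print("tcp",box(sense()["tool_pos"]))
for n in("wrist","scene","top"):
    p=camera(n);save(p,n+"3.png")
    for t,z in dict(blue_rib=.071,blue_press=.063).items():
        for q in place_of(p,t)[:1]: print(n,t,q["confidence"],np.array(q["centre"])*[400,640],box(world(p,q["centre"],z)),world(p,q["centre"]))
E
```

```text
time_s: 7.03
tool_pos: [0.5563, -0.1707, 0.0606]
eef_rot: [-0.097, 0.995, -0.001, 0.004]
wrist_force: [13.4, 0.5, -10.4]
opening: 0.008
gripper_force: 6.7
time_s: 7.78
tool_pos: [0.477, -0.1863, 0.1205]
eef_rot: [-0.095, 0.995, 0.0, -0.001]
wrist_force: [1.3, -0.1, 0.1]
opening: 0.003
gripper_force: 0.0
tcp [-0.0197 -0.0001]
wrist blue_press 0.74 [143.2   320.896] [-0.0712 -0.0014] [ 0.4266 -0.1975  0.0637]
scene blue_rib 0.59 [210.6   245.888] [ 0.0465 -0.0065] [ 0.5477 -0.1794  0.0771]
scene blue_press 0.56 [180.08  239.104] [-0.0648 -0.0017] [ 0.4932 -0.1882  0.1353]
top blue_rib 0.64 [209.    386.688] [ 0.0458 -0.0008] [ 0.5397 -0.173   0.0808]
top blue_press 0.42 [252.2  394.88] [-0.0623  0.0024] [ 0.3969 -0.1003  0.5895]
```

View pics/wrist3.png

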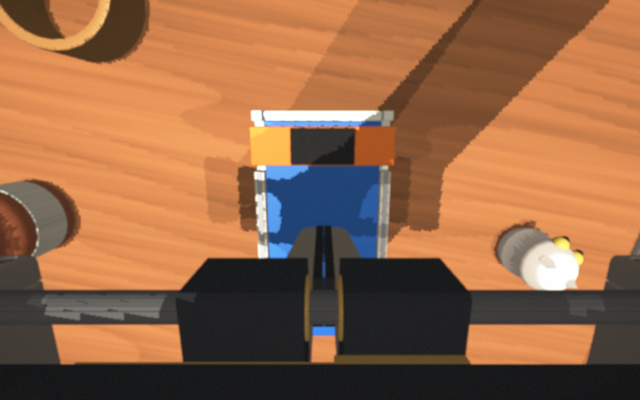

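The wrist view shows the cover shut: the pad at (322,146) lies right by the box's end wall (row 118), at box x ≈ −0.071. I move over the pad and descend until just above it.

```bash
python3 -m jog '[{"xyz":[30,0,0],"rot":[0,0,0],"claw":0},{"xyz":[51,0,0],"rot":[0,0,0],"claw":0},{"xyz":[51,0,20],"rot":[0,0,0],"claw":0},{"xyz":[51,0,40],"rot":[0,0,0],"claw":0},{"xyz":[51,0,48],"rot":[0,0,0],"claw":0},{"xyz":[51,0,48],"rot":[0,0,0],"claw":0},{"xyz":[51,0,48],"rot":[0,0,0],"claw":0}]'
python3 - <<'E'
from h import *
c,k=np.cos(.192),np.sin(.192)
d=sense()["tool_pos"][:2]-np.array([.4963,-.1825]); print("tcp",c*d[0]+k*d[1],c*d[1]-k*d[0]); save(camera("wrist"),"wrist4.png")
E
```

```text
time_s: 8.82
tool_pos: [0.4282, -0.1959, 0.0723]
eef_rot: [-0.096, 0.995, 0.0, -0.0]
wrist_force: [0.5, 0.2, 0.3]
opening: 0.005
gripper_force: 0.0
tcp -0.06936619780101128 -0.0001563654566017706
```

View pics/wrist4.png

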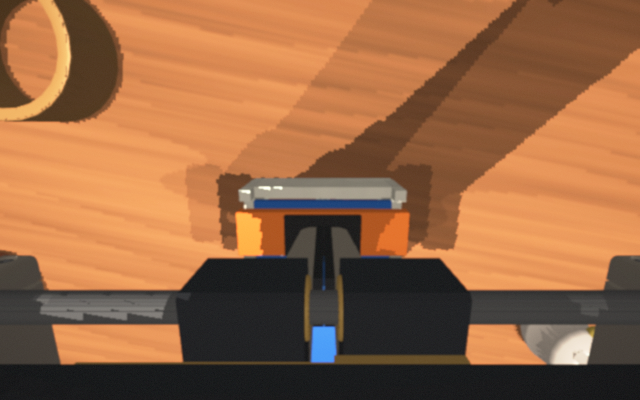

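Fingertips at (323,230) sit over the black pad (columns 285–360, rows 215–255), about 9 mm above it. I press down in small steps.

```bash
python3 -m jog '[{"xyz":[0,0,4],"rot":[0,0,0],"claw":0},{"xyz":[0,0,8],"rot":[0,0,0],"claw":0},{"xyz":[0,0,9],"rot":[0,0,0],"claw":0},{"xyz":[0,0,10],"rot":[0,0,0],"claw":0},{"xyz":[0,0,10],"rot":[0,0,0],"claw":0}]'; python3 -m jog '[{"xyz":[0,0,1],"rot":[0,0,0],"claw":0},{"xyz":[0,0,2],"rot":[0,0,0],"claw":0},{"xyz":[0,0,2],"rot":[0,0,0],"claw":0}]'; python3 -m jog '[{"xyz":[0,0,1],"rot":[0,0,0],"claw":0},{"xyz":[0,0,2],"rot":[0,0,0],"claw":0},{"xyz":[0,0,2],"rot":[0,0,0],"claw":0}]'
```

```text
time_s: 9.28
tool_pos: [0.4283, -0.1958, 0.0624]
eef_rot: [-0.096, 0.995, 0.0, 0.0]
wrist_force: [-0.8, 1.1, 1.4]
opening: 0.006
gripper_force: 0.5
time_s: 9.53
tool_pos: [0.4283, -0.1958, 0.0608]
eef_rot: [-0.096, 0.995, 0.0, 0.0]
wrist_force: [-2.2, 1.2, 9.4]
opening: 0.003
gripper_force: 4.5
time_s: 9.78
tool_pos: [0.4288, -0.1957, 0.059]
eef_rot: [-0.096, 0.995, 0.0, 0.001]
wrist_force: [1.9, 1.2, 3.1]
opening: 0.007
gripper_force: 1.8
```

```bash
python3 -m jog '[{"xyz":[0,0,1],"rot":[0,0,0],"claw":0},{"xyz":[0,0,2],"rot":[0,0,0],"claw":0},{"xyz":[0,0,2],"rot":[0,0,0],"claw":0}]'; python3 -m jog '[{"xyz":[0,0,1],"rot":[0,0,0],"claw":0},{"xyz":[0,0,2],"rot":[0,0,0],"claw":0},{"xyz":[0,0,2],"rot":[0,0,0],"claw":0}]'
```

```text
time_s: 10.03
tool_pos: [0.4285, -0.196, 0.0568]
eef_rot: [-0.096, 0.995, -0.0, 0.0]
wrist_force: [-1.5, 0.4, 8.2]
opening: 0.002
gripper_force: 4.1
time_s: 10.28
tool_pos: [0.4295, -0.1959, 0.0562]
eef_rot: [-0.096, 0.995, 0.0, 0.001]
wrist_force: [-4.0, 3.7, 22.6]
opening: 0.007
gripper_force: 11.3
```

```bash
python3 -m jog '[{"xyz":[0,0,0],"rot":[0,0,0],"claw":0},{"xyz":[0,0,0],"rot":[0,0,0],"claw":0},{"xyz":[0,0,0],"rot":[0,0,0],"claw":0},{"xyz":[0,0,0],"rot":[0,0,0],"claw":0},{"xyz":[0,0,0],"rot":[0,0,0],"claw":0},{"xyz":[0,0,0],"rot":[0,0,0],"claw":0}]'
python3 - <<'E'
from h import *
p=camera("scene"); save(p,"scene5.png")
for t in("blue_rib","green_rib"):
    for q in place_of(p,t)[:1]: print(t,q["confidence"],world(p,q["centre"],.071))
E
```

```text
time_s: 10.78
tool_pos: [0.4295, -0.1959, 0.0562]
eef_rot: [-0.096, 0.995, 0.0, 0.001]
wrist_force: [-2.8, 2.6, 22.2]
opening: 0.004
gripper_force: 11.2
blue_rib 0.61 [ 0.54867305 -0.17653432  0.071     ]
green_rib 0.56 [0.63396375 0.17908091 0.071     ]
```

View pics/scene5.png

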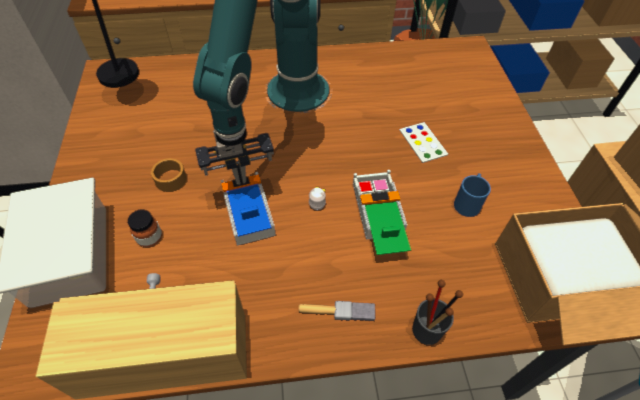

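The scene view shows the blue cover shut with the fingers on its bar at (240,183). The green box and the bystanders are where they were, and the push is steady at 22 N.

```bash
python3 -c "from workcell import job_done; print(job_done())"
```

```text
the job is handed in; nothing more can be done
None
```

I handed the job in at about 11 s with the blue cover shut, its orange bar pressed to the stop (tool height and force show it snapped) and a steady push of about 22 N on it; the green box and other things look undisturbed, but no verdict came back.

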